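# Pull the cellar vent window shut with the window pole

### The job

Take the window pole from its rest, put its hook up into the ring eye of the tilted-out vent window, and ease the window shut until its spring catch snaps over and holds it. Then unhook the pole and lay it back in both forks of its rest, hook up and at the window's side as it was. Work the window only with the pole and never haul hard on it, and leave the other things on the bench and sill where they are.

Things in the scene. Friction and masses are not known exactly. Their poses are not given: they have to be found in the camera images.
- pole: window pole, 0.24 kg: wooden bar 22 mm wide, 26 high, 450 long, steel hook at one end. Origin on its centre line at its centre of mass, where to grip it. -y points along it to the hook, z up as it lies in its rest. Bar ends 160 mm (hook end) and 290 mm from the origin; then a 7 mm round shank on the centre line to 225 mm
- pole_hook (a point): a point in the hook's prong: 225 mm from the pole's origin the shank bends square up (pole +z) into a 7 mm round prong, its tip 39 mm above the centre line; this point is 22 mm above the centre line. Axes as the pole's
- rest: fixed wooden rest of the pole: board 75 x 300 mm with two upright forks, 18 mm thick, 110 mm either side of its middle along its y. Origin under the board's middle, z up. Notches 26 mm wide with flared mouths, floor 60 mm and fork tips 98 mm above the bench. The pole starts in both forks along y, hook to -y, prong up
- rest_seat (a point): point midway between the two notches, 73 mm above the bench: the pole's origin lies here (at the start within 15 mm along the pole) when it is in the rest. Axes as the rest's
- window: fixed cellar wall 540 mm wide, 50 thick, 400 high, with a vent window. Origin at the foot of its inner (room side) face below the window's middle; y level, square to the wall, into the room; x along the wall; z up. Opening 350 mm wide, 100 to 352 mm above the bench; sill board, top 98 mm above the bench, stands 100 mm into the room
- vent (a joint): angle of the sash, rad: 0 shut on a hard stop, grows as its top tilts outwards (away from the room), at most 0.62. Sash 292 mm wide, 240 high, 0.55 kg, white frame, hinged on its lower edge; stiff hinges keep it where it is left (2 to 5 N at the eye move it)
- vent_eye (a point): centre of the steel ring eye on the sash's room side: 30 mm inside, 40 outside diameter, 5 mm wire, standing out square from the sash, its hole open up and down (ring level when shut). 219 mm above the hinge axis and 46 mm to its room side. Axes as the window's, tilting with the sash: z through the hole
- vent_hinge (a point): middle of the sash's hinge axis, which runs along the window's x axis, 106 mm above the bench and 34 mm behind the inner wall face
- last: bystander: wooden shoe last, 276 mm long, on the bench; origin under its middle
- mallet: bystander: mallet lying on the bench
- rasp: bystander: wood rasp lying on the bench, 300 mm long
- tin: bystander: tin, 70 mm wide and 90 mm high, on the bench
- glue: bystander: bottle, 44 mm wide and 105 mm high, on the window sill; origin under its middle
- clock: bystander: small clock, 55 mm high, on the window sill; origin under its middle
- jar: bystander: glass jar, 60 mm high, on the window sill; origin under its middle
- vent_catch (a point): sprung roller catch at the middle of the frame head, 352 mm above the bench. From about 0.03 rad before shut it resists with up to 14 to 18 N at the eye (over 25 N strains it); at 0.01 rad it snaps over, draws the sash on to its stop and holds it there against some 6 N. Let go before that, the sash stays ajar

How it is judged:
By the outcome, as a careful person would: the job done as asked, in the order asked, and still so for the second after the job is handed in, with the robot touching nothing.
It also fails if it takes over 61 s, if anything falls off the work surface, if the arm or the gripper's body presses on something with over 40 N, if the wrist force passes 120 N, or if a joint passes its speed limit or range.

### The arm

A 7-joint arm with a two-finger parallel gripper is mounted at the origin on the work surface. World frame = base frame: x ahead of the robot, y to its left, z up, the work surface at z = 0. Lengths are in m, angles in rad, forces in N, time in s.
With the tool pointing down it reaches from about 0.425 to 0.925 m from the base axis. Payload 6.8 kg.
Tool frame: the origin (TCP) lies on the centre line of the jaws, within the pads' length; the fingertips stand 17 mm ahead of it and the grasp point (between the pads) lies 2 mm behind it; z points along the fingers, y is the line along which they close (so a half turn about z gives the same grasp; the last joint's range is limited). The gripper opens to 88 mm and grips with 3 to 60 N. Pads are 20 mm wide; open, the fingers measure 115 mm over their backs; the gripper's body (75 mm by 178 mm) begins 61 mm behind the grasp point.
Start: joints at [1.221, 0.477, 0.022, 1.555, -0.011, 1.109, -0.083], TCP at [0.162, -0.655, 0.203] pointing down, gripper open.
Joint ranges: [-2.96, 2.96], [-0.34, 2.1], [-1.41, 1.46], [0.24, 2.44], [-1.37, 4.51], [0.17, 1.92], [-2.96, 2.96]. Speed limits (rad/s): [2.39, 2.39, 3.14, 3.14, 3.14, 3.14, 3.14].

### API

Orientations are given as a unit quaternion [x, y, z, w].
In Python, from plant import sensors, viewer, ticket gives the robot as it stands.
- The arm moves only by the shell command python3 -m jog 'ROWS' [FORCE]. ROWS is a JSON object whose one key "rows" holds a list of rows, each an object of numbers: "x", "y", "z": the shift along the tool's x, y, z in cm; "rx", "ry", "rz": the turn, a rotation vector about the tool's x, y, z in degrees; "fingers": the finger opening in cm, from 0 to 8.78. In form: {"rows": [{"x": .., "y": .., "z": .., "rx": .., "ry": .., "rz": .., "fingers": ..}, ...]}. A call has 1 to 12 rows; each row is the pose to reach, as a shift and turn from the pose commanded when the call began, along the tool's axes at that moment; what a row does not reach only later rows make up. A row lasts 1/10 s, in which the tool goes at most 50 mm and 8.59 degrees, less where a joint would pass 70% of its speed; a pose out of reach is approached as far as the arm can. A call with a gripper value outside its range is refused whole. The fingers move at their own pace and stop on an object; FORCE is the grip in N (left out, the last holds). Time passes only in rows, so rows that repeat a pose let the fingers close. It gives the time, the measured TCP pose, the force, the opening and the grip force at its end, in the units of the state.
- sensors.sense(): the state, without advancing time (a new reading comes with each control period).
- viewer.snapshot(name): name is "side" or "top"; returns a dict with "pixels" (384x512x3 uint8, red, green, blue), "fx", "fy", "cx", "cy" (pixels), "k1" (the pictures are not rectified: a ray, as slopes to the right and down, at radius r is drawn at 1 + k1 r^2 times it, then the intrinsics apply), "R" (3x3) and "t" (3): a world point X has camera coordinates R X + t. Camera axes: x right, y down, z forward; pixel columns grow to the right and rows downward; lengths in m; the calibration is good to about 2 mm. A picture is of the moment at which its call begins. There is no depth.
- ticket.job_done(): hands the job in; it is judged then, once.
The state is a dict: "clock": time; "qpos": joint angles; "joint_velocities": joint speeds; "joint_efforts": joint torques, N m; "eef_pos": TCP position; "tcp_rot": TCP orientation; "contact_force": force on the tool from outside, world axes, zero at the start; "moment": the same for the moment, N m; "width": finger opening in m; "finger_force": force on a finger pad.
Only numpy, scipy, OpenCV 4.12 (cv2) and the standard library are available. Lean on these libraries where they do the work, as an engineer would, in place of code of your own. Each camera call takes 0.05 s, during which the arm holds its last target. There are 200 camera calls.

## Working session

There is one attempt and no reset: what is moved stays moved. The work goes in short steps, Python scripts to look and compute and a shell command to move; the robot and the scene stay as the last step left them, time stands still between calls to the robot, and variables do not carry over. Pictures are saved under pics/ and viewed, at most 10 in all, crops included, and the job is handed in when it is done.

```bash
ls; mkdir -p pics; python3 - <<'E'
from plant import sensors, viewer
import cv2, json
s=sensors.sense(); print(s)
for n in ("side","top"):
    d=viewer.snapshot(n); cv2.imwrite(f"pics/{n}0.png",cv2.resize(d["pixels"][:,:,::-1],(800,600),interpolation=cv2.INTER_CUBIC))
    print(n,{k:(v if not hasattr(v,'tolist') else v.tolist()) for k,v in d.items() if k!="pixels"})
E
```

```text
pics
{'clock': 0.0, 'qpos': array([ 1.22089092,  0.47776742,  0.02231552,  1.55642113, -0.0115335 ,
        1.10926363, -0.0830929 ]), 'joint_velocities': array([-0.00048914,  0.00177829, -0.00085321,  0.00023631, -0.0014149 ,
       -0.00144461, -0.00034441]), 'joint_efforts': array([-2.43062368e-04, -5.82849276e+01,  1.53433196e+00, -2.72614145e+01,
       -5.43707656e-02,  1.68394513e-02,  1.47512001e-04]), 'eef_pos': array([ 0.16149544, -0.65476355,  0.20161597]), 'tcp_rot': array([ 9.92697648e-01,  1.20625988e-01, -1.47081299e-04, -8.53692686e-04]), 'contact_force': array([-0.13181207,  0.34101521, -0.51032751]), 'moment': array([-0.01193657, -0.00324062, -0.01975113]), 'finger_force': 0.0, 'width': 0.08784892715897556}
side {'fx': 371.8356200916214, 'fy': 371.8356200916214, 'cx': 251.67047530426058, 'cy': 185.8070516773817, 'k1': -0.0818243731690896, 'R': [[0.6408148845136533, -0.7676920583504926, -0.00227757136822183], [-0.630327143993408, -0.524454229141707, -0.5723944907845385], [0.4382282228826284, 0.36823452456411787, -0.8199752188866268]], 't': [-0.34306645889824827, 0.48619634583474264, 0.8818255273580877]}
top {'fx': 352.14916730772285, 'fy': 352.14916730772285, 'cx': 257.1091184104193, 'cy': 190.2729321548863, 'k1': -0.09196440337651099, 'R': [[0.002573733243678632, -0.9998763661448326, 0.015512199141177511], [-0.9845438530761946, -0.005250160550634714, -0.17505952468824132], [0.17511932294030483, -0.014821883793827432, -0.9844356426368012]], 't': [0.02090751114074996, 0.561647580801685, 0.9777643145740479]}
```

View pics/side0.png

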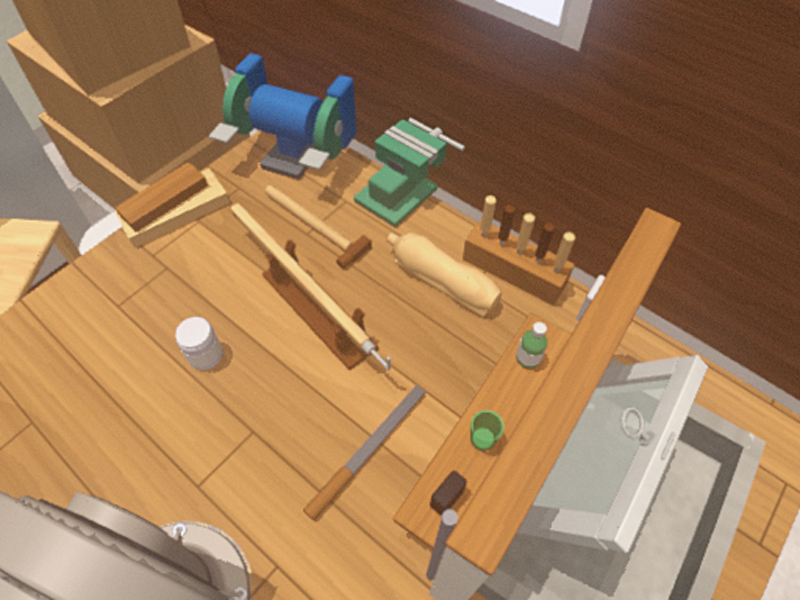

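View pics/top0.png

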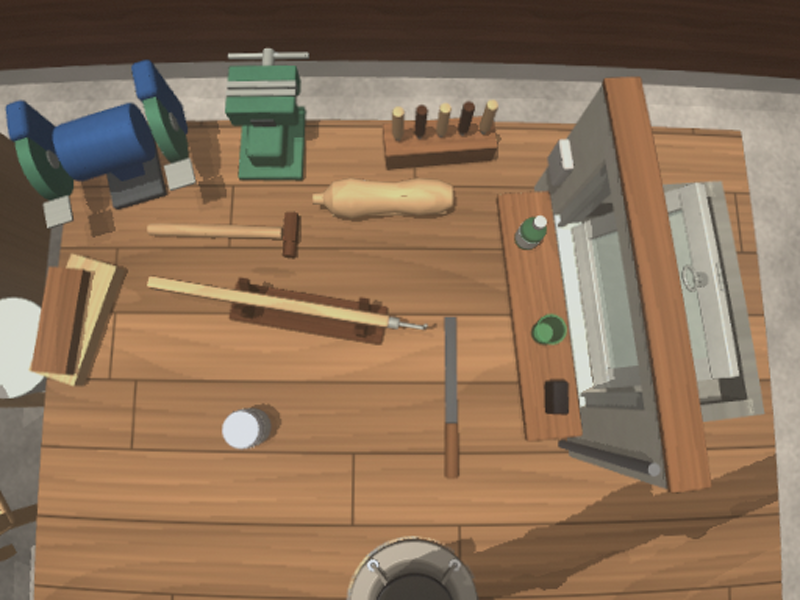

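```bash
python3 - <<'E'
from plant import viewer
import cv2, numpy as np
S=viewer.snapshot("side")["pixels"][:,:,::-1];T=viewer.snapshot("top")["pixels"][:,:,::-1]
c=lambda I,x,y:cv2.resize(np.ascontiguousarray(I[y:y+75,x:x+100]),(400,300),interpolation=cv2.INTER_CUBIC)
cv2.imwrite("pics/crop1.png",np.vstack([np.hstack([c(S,165,165),c(S,370,225)]),np.hstack([c(T,190,165),c(T,400,140)])]))
E
```

```text
(no output)
```

View pics/crop1.png

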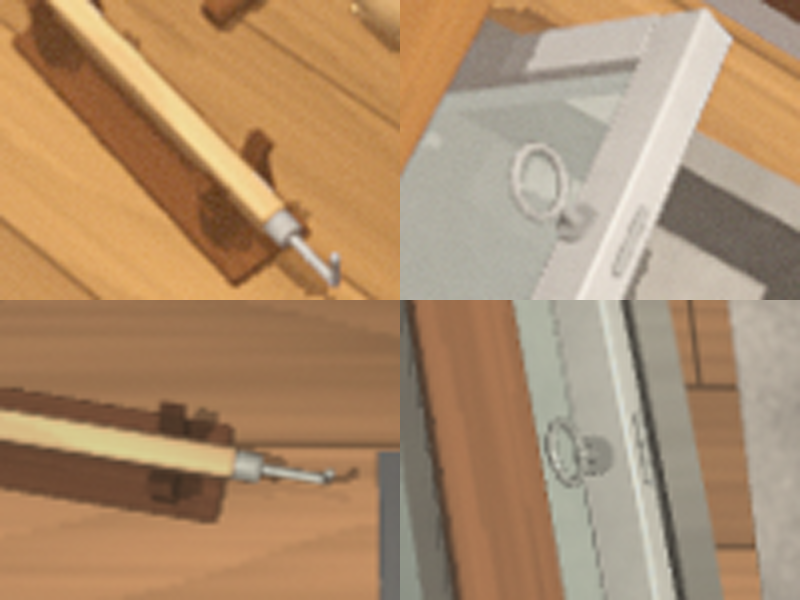

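```bash
cat > h.py <<'E'
import numpy as np, cv2
from plant import viewer, sensors
from scipy.optimize import least_squares
from scipy.spatial.transform import Rotation as Ro
cal={}
def load(n):
    if n not in cal: cal[n]=viewer.snapshot(n)
    return cal[n]
def proj(n,X):
    d=load(n);p=np.atleast_2d(X)@np.array(d["R"]).T+np.array(d["t"]);s=p[:,:2]/p[:,2:]
    s=s*(1+d["k1"]*(s**2).sum(1,keepdims=True));return s*d["fx"]+[d["cx"],d["cy"]]
def b8(u,v): return np.array([(u+.5)/1.5625-.5,(v+.5)/1.5625-.5])
def tri(ps,pt):
    f=lambda X:np.r_[proj("side",X)[0]-ps,proj("top",X)[0]-pt]
    r=least_squares(f,[.4,0,.1]);return r.x,np.abs(r.fun).max()
def T(x,y,yaw,L):  # local->world, z kept
    c,s=np.cos(yaw),np.sin(yaw);L=np.atleast_2d(L);return np.c_[x+c*L[:,0]-s*L[:,1],y+s*L[:,0]+c*L[:,1],L[:,2]]
def eye(a): return [0,-.034+.046*np.cos(a)-.219*np.sin(a),.106+.219*np.cos(a)+.046*np.sin(a)]
E
python3 - <<'E'
from h import *
c=lambda x,y,ox,oy:np.array([ox+x/4-.375,oy+y/4-.375])
es,et=c(140,182,370,225),c(163,153,400,140)
print("eye",tri(es,et)); hs=c(333,281,165,165);ht=c(330,178,190,165)
print("bend",tri(hs,ht),"far",tri(b8(237,208),b8(149,281)),"tip",tri(c(336,254,165,165),c(327,175,190,165)))
L=np.array([[.27,0,.4],[.27,-.05,.4],[-.27,0,.4],[-.27,-.05,.4]])
pt=np.array([b8(*p) for p in [(607,80),(641,78),(668,490),(709,487)]]);ps=np.array([b8(*p) for p in [(648,210),(679,225),(455,545),(494,570)]])
def f(p):
    W=T(*p[:3],np.vstack([L,eye(p[3])]))
    return np.r_[(proj("top",W)-np.vstack([pt,et])).ravel(),(proj("side",W)-np.vstack([ps,es])).ravel()]
r=least_squares(f,[.4,-.4,0,.4],loss='soft_l1');print("win",r.x,r.fun.round(1))
W=T(*r.x[:3],[eye(r.x[3]),eye(0)]);print(W)
P=np.array([[0,-.225,.073],[0,.29,.086]])
g=lambda p:np.r_[(proj("top",T(*p,P))-[ht,b8(149,281)]).ravel(),(proj("side",T(*p,P))-[hs,b8(237,208)]).ravel()]
q=least_squares(g,[.4,.1,0]);print("pole",q.x,q.fun.round(1))
s=sensors.sense();print(Ro.from_quat(s["tcp_rot"]).as_matrix().round(3), proj("top",s["eef_pos"]))
for n in("top","side"):
    print(n,"eye0",proj(n,W[1]))
# rest: board corners top view
B=np.array([b8(*p) for p in [(240,280),(232,318),(388,307),(381,343)]])
for zz in (.02,):
    h=lambda p:(proj("top",T(*p,[[.0375,.15,zz],[-.0375,.15,zz],[.0375,-.15,zz],[-.0375,-.15,zz]]))-B).ravel()
    q=least_squares(h,[.4,.1,0]);print("rest",q.x,q.fun.round(1))
E
```

```text
eye (array([ 0.54628768, -0.38712575,  0.30966169]), np.float64(0.16461089165093767))
bend (array([ 0.50122897, -0.01764218,  0.07641754]), np.float64(0.7375453755938679)) far (array([0.58973443, 0.49805415, 0.06162783]), np.float64(0.575771770976587)) tip (array([ 0.50212155, -0.01566813,  0.10987402]), np.float64(0.47001126825000483))
win [ 0.53409381 -0.27356303  0.08812682  0.56735031] [-0.2 -0.5  0.2 -0.1  3.5  0.9  1.9 -0.5  1.1  0.3 -0.3 -1.3  1.3 -1.1
 -4.  -2.3 -0.7  1.1 -0.2 -0.5]
[[ 0.54403023 -0.3860223   0.31540918]
 [ 0.53303766 -0.2616096   0.325     ]]
pole [ 0.53744443  0.20194842 -0.16082037] [ 0.4  0.7 -0.2 -0.1  1.5  0.8 -1.5 -2.5]
[[ 0.971  0.239 -0.   ]
 [ 0.239 -0.971  0.001]
 [-0.    -0.001 -1.   ]] [[525.91710038 336.86401251]]
top eye0 [[390.02797979 181.68204674]]
side eye0 [[349.09221702 235.53751973]]
rest [ 0.53830147  0.19940557 -0.16890695] [-1.3 -0.2 -1.7 -0.4  1.4 -0.6  1.5  1.1]
```

```bash
cat >> h.py <<'E'
def to(*targets):  # targets (x,y,z,heading of tool y in deg): tool shift cm and turn deg from the measured pose
    s=sensors.sense();M=Ro.from_quat(s["tcp_rot"]).as_matrix()
    print("now",s["clock"],s["eef_pos"].round(4),"head",np.degrees(np.arctan2(M[1,1],M[0,1])).round(2),"F",s["contact_force"].round(1),"M",s["moment"].round(2),"w",round(s["width"],4),"g",round(s["finger_force"],1))
    for x,y,z,h in targets:
        h=np.radians(h);Y=np.array([np.cos(h),np.sin(h),0]);Z=np.array([0,0,-1.]);N=np.c_[np.cross(Y,Z),Y,Z]
        print((M.T@(np.array([x,y,z])-s["eef_pos"])*100).round(2),np.degrees(Ro.from_matrix(M.T@N).as_rotvec()).round(2))
E
python3 - <<'E'
from h import *
to((.1615,-.6548,.5,-76.2),(.46,-.30,.5,-40),(.537,.202,.4,-9.2),(.537,.202,.17,-9.2))
E
```

```text
now 0.3 [ 0.1616 -0.6552  0.2022] head -76.15 F [ 0.3 -0.1 -1. ] M [-0.03 -0.    0.08] w 0.0877 g 0.0
[ -0.    -0.06 -29.78] [-0.04  0.    0.05]
[ 37.48 -27.36 -29.76] [-4.000e-02 -1.000e-02 -3.615e+01]
[ 56.97 -74.25 -19.73] [-3.000e-02 -2.000e-02 -6.695e+01]
[ 56.97 -74.23   3.27] [-3.000e-02 -2.000e-02 -6.695e+01]
```

```bash
python3 -m jog '{"rows":[{"z":-10},{"z":-20},{"z":-29.8},{"z":-29.8},{"z":-29.8},{"z":-29.8},{"z":-29.8},{"z":-29.8},{"z":-29.8}]}'; python3 -m jog '{"rows":[{"x":37.5,"y":-27.4,"rz":-36},{"x":37.5,"y":-27.4,"rz":-36},{"x":37.5,"y":-27.4,"rz":-36},{"x":37.5,"y":-27.4,"rz":-36},{"x":37.5,"y":-27.4,"rz":-36},{"x":37.5,"y":-27.4,"rz":-36},{"x":37.5,"y":-27.4,"rz":-36},{"x":37.5,"y":-27.4,"rz":-36},{"x":37.5,"y":-27.4,"rz":-36},{"x":37.5,"y":-27.4,"rz":-36},{"x":37.5,"y":-27.4,"rz":-36}]}'; python3 -c "
from h import *
to((.537,.202,.4,-9.2),(.537,.202,.17,-9.2))"
```

```text
now 0.3 [ 0.1616 -0.6552  0.2022] head -76.15 F [ 0.3 -0.1 -1. ] M [-0.03 -0.    0.08] w 0.0877 g 0.0
[ 56.97 -74.25 -19.73] [-3.000e-02 -2.000e-02 -6.695e+01]
[ 56.97 -74.23   3.27] [-3.000e-02 -2.000e-02 -6.695e+01]validation failed for argument at $.ro...
validation failed for argument at $.ro...
```

```bash
python3 -m jog '{"rows":[{"x":0,"y":0,"z":-29.8,"rx":0,"ry":0,"rz":0,"fingers":8.7},{"x":0,"y":0,"z":-29.8,"rx":0,"ry":0,"rz":0,"fingers":8.7},{"x":0,"y":0,"z":-29.8,"rx":0,"ry":0,"rz":0,"fingers":8.7},{"x":0,"y":0,"z":-29.8,"rx":0,"ry":0,"rz":0,"fingers":8.7},{"x":0,"y":0,"z":-29.8,"rx":0,"ry":0,"rz":0,"fingers":8.7},{"x":0,"y":0,"z":-29.8,"rx":0,"ry":0,"rz":0,"fingers":8.7},{"x":0,"y":0,"z":-29.8,"rx":0,"ry":0,"rz":0,"fingers":8.7},{"x":0,"y":0,"z":-29.8,"rx":0,"ry":0,"rz":0,"fingers":8.7}]}' 10; python3 -c "
from h import *
to((.46,-.30,.5,-40),(.537,.202,.4,-9.2),(.537,.202,.17,-9.2))"
```

```text
clock: 1.1
eef_pos: [0.1617, -0.6557, 0.5018]
tcp_rot: [0.993, 0.121, 0.0, 0.001]
contact_force: [-0.4, -0.2, -1.1]
width: 0.087
finger_force: 0.0
now 1.1 [ 0.1617 -0.6557  0.5018] head -76.15 F [-0.4 -0.2 -1.1] M [-0.01 -0.04  0.02] w 0.087 g 0.0
[ 37.48 -27.4    0.11] [  0.15   0.04 -36.15]
[ 56.97 -74.32  10.  ] [  0.14   0.08 -66.95]
[ 56.97 -74.38  33.  ] [  0.14   0.08 -66.95]
```

```bash
python3 -m jog '{"rows":[{"x":37.5,"y":-27.4,"z":0,"rx":0,"ry":0,"rz":-36,"fingers":8.7},{"x":37.5,"y":-27.4,"z":0,"rx":0,"ry":0,"rz":-36,"fingers":8.7},{"x":37.5,"y":-27.4,"z":0,"rx":0,"ry":0,"rz":-36,"fingers":8.7},{"x":37.5,"y":-27.4,"z":0,"rx":0,"ry":0,"rz":-36,"fingers":8.7},{"x":37.5,"y":-27.4,"z":0,"rx":0,"ry":0,"rz":-36,"fingers":8.7},{"x":37.5,"y":-27.4,"z":0,"rx":0,"ry":0,"rz":-36,"fingers":8.7},{"x":37.5,"y":-27.4,"z":0,"rx":0,"ry":0,"rz":-36,"fingers":8.7},{"x":37.5,"y":-27.4,"z":0,"rx":0,"ry":0,"rz":-36,"fingers":8.7},{"x":37.5,"y":-27.4,"z":0,"rx":0,"ry":0,"rz":-36,"fingers":8.7},{"x":37.5,"y":-27.4,"z":0,"rx":0,"ry":0,"rz":-36,"fingers":8.7},{"x":37.5,"y":-27.4,"z":0,"rx":0,"ry":0,"rz":-36,"fingers":8.7}]}'; python3 -c "
from h import *
to((.537,.202,.4,-9.2),(.537,.202,.17,-9.2))"
```

```text
clock: 2.2
eef_pos: [0.4612, -0.297, 0.4989]
tcp_rot: [0.906, 0.424, -0.001, -0.001]
contact_force: [-0.0, -0.8, -0.8]
width: 0.0871
finger_force: 0.0
now 2.2 [ 0.4612 -0.297   0.4989] head -39.83 F [-0.  -0.8 -0.8] M [-0.07 -0.03 -0.  ] w 0.0871 g 0.0
[ 43.17 -26.11   9.96] [ -0.17  -0.05 -30.63]
[ 43.17 -26.04  32.96] [ -0.17  -0.05 -30.63]
```

```bash
python3 -m jog '{"rows":[{"x":43.2,"y":-26.1,"z":10,"rx":0,"ry":0,"rz":-30.6,"fingers":8.7},{"x":43.2,"y":-26.1,"z":10,"rx":0,"ry":0,"rz":-30.6,"fingers":8.7},{"x":43.2,"y":-26.1,"z":10,"rx":0,"ry":0,"rz":-30.6,"fingers":8.7},{"x":43.2,"y":-26.1,"z":10,"rx":0,"ry":0,"rz":-30.6,"fingers":8.7},{"x":43.2,"y":-26.1,"z":10,"rx":0,"ry":0,"rz":-30.6,"fingers":8.7},{"x":43.2,"y":-26.1,"z":10,"rx":0,"ry":0,"rz":-30.6,"fingers":8.7},{"x":43.2,"y":-26.1,"z":10,"rx":0,"ry":0,"rz":-30.6,"fingers":8.7},{"x":43.2,"y":-26.1,"z":10,"rx":0,"ry":0,"rz":-30.6,"fingers":8.7},{"x":43.2,"y":-26.1,"z":10,"rx":0,"ry":0,"rz":-30.6,"fingers":8.7},{"x":43.2,"y":-26.1,"z":10,"rx":0,"ry":0,"rz":-30.6,"fingers":8.7},{"x":43.2,"y":-26.1,"z":10,"rx":0,"ry":0,"rz":-30.6,"fingers":8.7},{"x":43.2,"y":-26.1,"z":10,"rx":0,"ry":0,"rz":-30.6,"fingers":8.7}]}'; python3 -m jog '{"rows":[{"x":0,"y":0,"z":23,"rx":0,"ry":0,"rz":0,"fingers":6},{"x":0,"y":0,"z":23,"rx":0,"ry":0,"rz":0,"fingers":6},{"x":0,"y":0,"z":23,"rx":0,"ry":0,"rz":0,"fingers":6},{"x":0,"y":0,"z":23,"rx":0,"ry":0,"rz":0,"fingers":6},{"x":0,"y":0,"z":23,"rx":0,"ry":0,"rz":0,"fingers":6},{"x":0,"y":0,"z":23,"rx":0,"ry":0,"rz":0,"fingers":6},{"x":0,"y":0,"z":23,"rx":0,"ry":0,"rz":0,"fingers":6}]}'; python3 - <<'E'
from h import *
to((.537,.202,.071,-9.2))
c=lambda n,x,y:cv2.resize(np.ascontiguousarray(load(n)["pixels"][y:y+150,x:x+200,::-1]),(800,600),interpolation=cv2.INTER_CUBIC)
cv2.imwrite("pics/grasp.png",c("top",90,130))
P=T(.5374,.202,-.161,[[0,0,.086]]);print(proj("top",P),proj("top",sensors.sense()["eef_pos"]))
E
```

```text
clock: 3.4
eef_pos: [0.539, 0.1988, 0.3989]
tcp_rot: [0.763, 0.646, -0.001, -0.001]
contact_force: [-0.1, 0.3, -0.0]
width: 0.0869
finger_force: 0.0
clock: 4.1
eef_pos: [0.5404, 0.1964, 0.1715]
tcp_rot: [0.765, 0.645, -0.0, 0.001]
contact_force: [-0.3, -0.5, 0.5]
width: 0.0599
finger_force: 0.0
now 4.1 [0.5404 0.1964 0.1715] head -9.74 F [-0.3 -0.5  0.5] M [-0.03 -0.13 -0.03] w 0.0599 g 0.0
[ 0.5  -0.43 10.04] [ 0.04  0.05 -0.54]
[[193.49043666 196.13649185]] [[189.80152557 189.42514896]]
```

View pics/grasp.png

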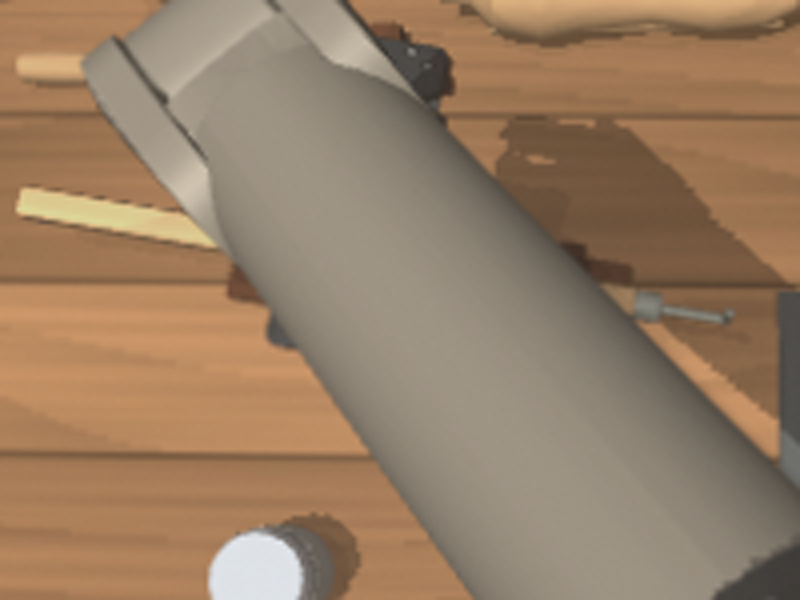

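```bash
python3 -m jog '{"rows":[{"x":0.5,"y":-0.4,"z":2,"rx":0,"ry":0,"rz":0.5,"fingers":6},{"x":0.5,"y":-0.4,"z":4,"rx":0,"ry":0,"rz":0.5,"fingers":6},{"x":0.5,"y":-0.4,"z":7,"rx":0,"ry":0,"rz":0.5,"fingers":6},{"x":0.5,"y":-0.4,"z":9,"rx":0,"ry":0,"rz":0.5,"fingers":6},{"x":0.5,"y":-0.4,"z":10,"rx":0,"ry":0,"rz":0.5,"fingers":6},{"x":0.5,"y":-0.4,"z":10,"rx":0,"ry":0,"rz":0.5,"fingers":6},{"x":0.5,"y":-0.4,"z":10,"rx":0,"ry":0,"rz":0.5,"fingers":6}]}'; python3 -c "
from h import *
to((.537,.202,.071,-9.2))"
```

```text
clock: 4.85
eef_pos: [0.5374, 0.205, 0.0723]
tcp_rot: [0.766, 0.642, 0.001, 0.0]
contact_force: [-0.1, 0.5, 0.5]
width: 0.0597
finger_force: 0.0
now 4.85 [0.5374 0.205  0.0723] head -10.07 F [-0.1  0.5  0.5] M [-0.09 -0.13  0.02] w 0.0597 g 0.0
[-0.3   0.02  0.13] [ 0.14 -0.07 -0.87]
```

```bash
python3 -m jog '{"rows":[{"x":-0.3,"y":0,"z":0.1,"rx":0,"ry":0,"rz":-0.9,"fingers":6},{"x":-0.3,"y":0,"z":0.1,"rx":0,"ry":0,"rz":-0.9,"fingers":3},{"x":-0.3,"y":0,"z":0.1,"rx":0,"ry":0,"rz":-0.9,"fingers":1},{"x":-0.3,"y":0,"z":0.1,"rx":0,"ry":0,"rz":-0.9,"fingers":1},{"x":-0.3,"y":0,"z":0.1,"rx":0,"ry":0,"rz":-0.9,"fingers":1},{"x":-0.3,"y":0,"z":0.1,"rx":0,"ry":0,"rz":-0.9,"fingers":1},{"x":-0.3,"y":0,"z":0.1,"rx":0,"ry":0,"rz":-0.9,"fingers":1},{"x":-0.3,"y":0,"z":0.1,"rx":0,"ry":0,"rz":-0.9,"fingers":1}]}' 60; python3 -c "
from h import *
to((.537,.202,.071,-9.2))"
```

```text
clock: 5.65
eef_pos: [0.5355, 0.2016, 0.0695]
tcp_rot: [0.761, 0.648, -0.0, -0.0]
contact_force: [-0.9, 0.5, 0.5]
width: 0.0106
finger_force: 0.0
now 5.65 [0.5355 0.2016 0.0695] head -9.14 F [-0.9  0.5  0.5] M [-0.07 -0.1  -0.04] w 0.0106 g 0.0
[ 0.06  0.14 -0.15] [-0.    0.    0.06]
```

```bash
python3 - <<'E'
from h import *
c=lambda n,x,y:cv2.resize(np.ascontiguousarray(load(n)["pixels"][y:y+150,x:x+100,::-1]),(400,600),interpolation=cv2.INTER_CUBIC)
cv2.imwrite("pics/g2.png",np.hstack([c("side",165,120),c("top",200,130)]))
print(proj("side",sensors.sense()["eef_pos"]))
E
```

```text
[[200.96123559 186.83258679]]
```

View pics/g2.png

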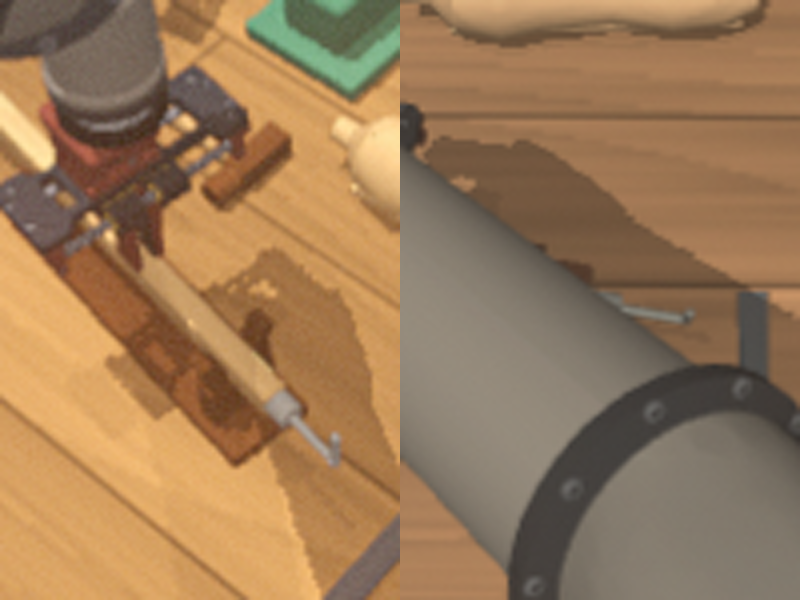

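```bash
python3 - <<'E'
from h import *
I=load("side")["pixels"][140:215,155:255,::-1]
I=cv2.resize(np.ascontiguousarray(I),(800,600),interpolation=cv2.INTER_CUBIC)
s=sensors.sense();p=s["eef_pos"];print(s["width"],s["finger_force"],s["contact_force"])
M=Ro.from_quat(s["tcp_rot"]).as_matrix()
for o,col in(((0,0,.017),(0,0,255)),((0,0,0),(0,255,0)),((0,0,-.06),(255,0,0))):
    u=(proj("side",p+M@np.array(o))[0]-[155,140]+.5)*8;cv2.circle(I,tuple(u.astype(int)),4,col,1);print(u)
for y in (-.16,.0,.1):
  for x in(-.011,.011):
    u=(proj("side",T(.5374,.202,-.161,[[x,y,.086]]))[0]-[155,140]+.5)*8;cv2.circle(I,tuple(u.astype(int)),4,(255,0,255),1)
cv2.imwrite("pics/g3.png",I)
E
```

```text
0.009840508208402154 0.0 [-0.22248655 -0.56183781  0.03039845]
[376.76773349 403.72446893]
[371.75256631 378.63889397]
[353.06962916 284.96885516]
```

View pics/g3.png

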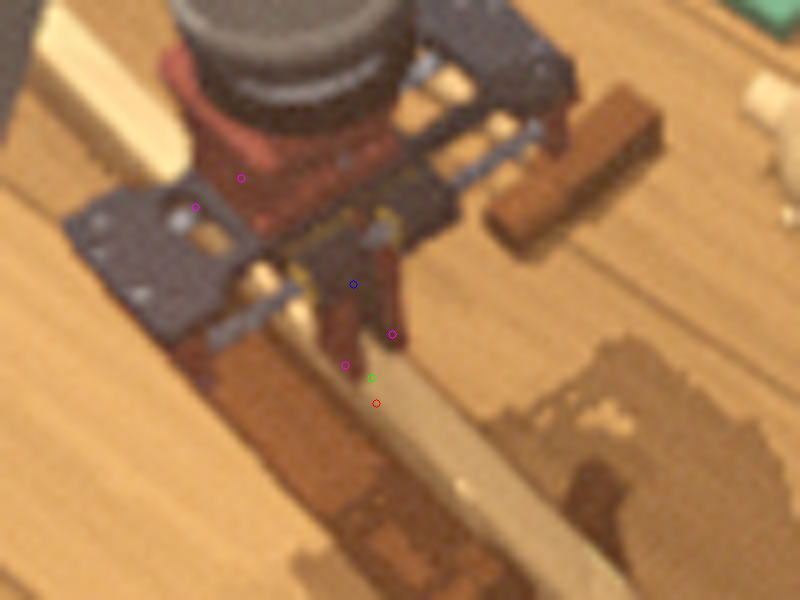

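```bash
python3 -m jog '{"rows":[{"x":0,"y":0,"z":0,"rx":0,"ry":0,"rz":0,"fingers":5},{"x":0,"y":0,"z":0,"rx":0,"ry":0,"rz":0,"fingers":5},{"x":0,"y":0,"z":0,"rx":0,"ry":0,"rz":0,"fingers":5},{"x":0,"y":0,"z":0.5,"rx":0,"ry":0,"rz":0,"fingers":5},{"x":0,"y":0,"z":1,"rx":0,"ry":0,"rz":0,"fingers":5},{"x":0,"y":0,"z":1,"rx":0,"ry":0,"rz":0,"fingers":5}]}' 20; python3 - <<'E'
from h import *
to((.537,.202,.071,-9.2))
I=load("side")["pixels"][120:195,155:255,::-1]
I=cv2.resize(np.ascontiguousarray(I),(800,600),interpolation=cv2.INTER_CUBIC)
s=sensors.sense();p=s["eef_pos"];M=Ro.from_quat(s["tcp_rot"]).as_matrix()
for yy in (-.025,.025):
  for o in (.017,-.06):
    u=(proj("side",p+M@np.array([0,yy,o]))[0]-[155,120]+.5)*8;cv2.circle(I,tuple(u.astype(int)),4,(255,0,0),1)
cv2.imwrite("pics/g4.png",I)
E
```

```text
clock: 6.4
eef_pos: [0.5349, 0.2012, 0.0585]
tcp_rot: [0.761, 0.648, -0.001, -0.0]
contact_force: [-0.3, -0.4, 1.2]
width: 0.0498
finger_force: 0.0
now 6.4 [0.5349 0.2012 0.0585] head -9.14 F [-0.3 -0.4  1.2] M [-0.05 -0.04  0.05] w 0.0498 g 0.0
[ 0.11  0.2  -1.25] [-0.08  0.05  0.06]
```

View pics/g4.png

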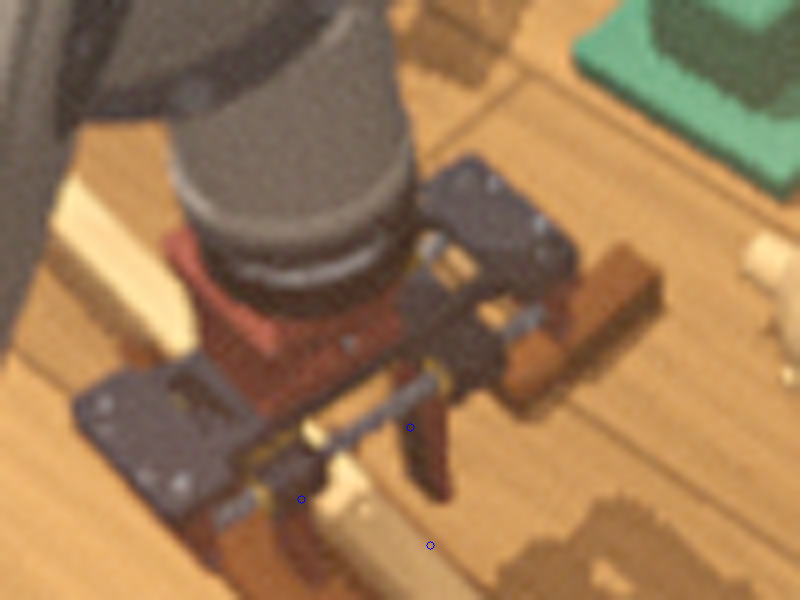

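```bash
python3 -m jog '{"rows":[{"x":0,"y":0.2,"z":0.5,"rx":0,"ry":0,"rz":0,"fingers":5},{"x":0,"y":0.2,"z":1,"rx":0,"ry":0,"rz":0,"fingers":5},{"x":0,"y":0.2,"z":1,"rx":0,"ry":0,"rz":0,"fingers":5}]}' 20; python3 -m jog '{"rows":[{"x":0,"y":0,"z":0.5,"rx":0,"ry":0,"rz":0,"fingers":5},{"x":0,"y":0,"z":1,"rx":0,"ry":0,"rz":0,"fingers":5},{"x":0,"y":0,"z":1,"rx":0,"ry":0,"rz":0,"fingers":5}]}' 20
```

```text
clock: 6.75
eef_pos: [0.5371, 0.2009, 0.0487]
tcp_rot: [0.761, 0.648, -0.001, -0.0]
contact_force: [0.9, -0.0, 0.4]
width: 0.0502
finger_force: 0.0
clock: 7.05
eef_pos: [0.537, 0.201, 0.0387]
tcp_rot: [0.761, 0.648, -0.001, -0.0]
contact_force: [1.5, -0.3, 1.1]
width: 0.0499
finger_force: 0.0
```

```bash
python3 -m jog '{"rows":[{"x":0,"y":0,"z":0,"rx":0,"ry":0,"rz":0,"fingers":3},{"x":0,"y":0,"z":0,"rx":0,"ry":0,"rz":0,"fingers":1},{"x":0,"y":0,"z":0,"rx":0,"ry":0,"rz":0,"fingers":1},{"x":0,"y":0,"z":0,"rx":0,"ry":0,"rz":0,"fingers":1},{"x":0,"y":0,"z":0,"rx":0,"ry":0,"rz":0,"fingers":1},{"x":0,"y":0,"z":0,"rx":0,"ry":0,"rz":0,"fingers":1}]}' 20; python3 - <<'E'
from h import *
to((.537,.202,.071,-9.2))
I=load("side")["pixels"][130:205,155:255,::-1]
I=cv2.resize(np.ascontiguousarray(I),(800,600),interpolation=cv2.INTER_CUBIC)
cv2.imwrite("pics/g5.png",I)
E
```

```text
clock: 7.65
eef_pos: [0.5375, 0.2013, 0.0397]
tcp_rot: [0.761, 0.648, 0.0, 0.0]
contact_force: [-0.5, -0.2, 1.9]
width: 0.0217
finger_force: 20.0
now 7.65 [0.5375 0.2013 0.0397] head -9.15 F [-0.5 -0.2  1.9] M [-0.12  0.07  0.04] w 0.0217 g 20.0
[ 0.06 -0.06 -3.13] [ 0.01 -0.    0.05]
```

```bash
python3 -m jog '{"rows":[{"x":0,"y":0,"z":0,"rx":0,"ry":0,"rz":0,"fingers":1},{"x":0,"y":0,"z":-2,"rx":0,"ry":0,"rz":0,"fingers":1},{"x":0,"y":0,"z":-5,"rx":0,"ry":0,"rz":0,"fingers":1},{"x":0,"y":0,"z":-9,"rx":0,"ry":0,"rz":0,"fingers":1},{"x":0,"y":0,"z":-13,"rx":0,"ry":0,"rz":0,"fingers":1},{"x":0,"y":0,"z":-18,"rx":0,"ry":0,"rz":0,"fingers":1},{"x":0,"y":0,"z":-22,"rx":0,"ry":0,"rz":0,"fingers":1},{"x":0,"y":0,"z":-22,"rx":0,"ry":0,"rz":0,"fingers":1},{"x":0,"y":0,"z":-22,"rx":0,"ry":0,"rz":0,"fingers":1}]}' 60; python3 - <<'E'
from h import *
to((.537,.202,.071,-9.2))
# view both around the predicted hook
p=sensors.sense()["eef_pos"];H=T(p[0],p[1],-.161,[[0,-.225,p[2]+.033],[0,-.225,p[2]+.072]])
o=[]
for n in("side","top"):
    u=proj(n,H);a=(u[0]-[50,55]).astype(int);print(n,u,a)
    o.append(cv2.resize(np.ascontiguousarray(load(n)["pixels"][a[1]:a[1]+100,a[0]:a[0]+100,::-1]),(400,400),interpolation=cv2.INTER_CUBIC))
cv2.imwrite("pics/lift.png",np.hstack(o))
E
```

```text
clock: 8.6
eef_pos: [0.5374, 0.201, 0.2594]
tcp_rot: [0.761, 0.648, 0.0, 0.0]
contact_force: [-0.2, 0.0, -2.8]
width: 0.0219
finger_force: 60.0
now 8.6 [0.5374 0.201  0.2594] head -9.16 F [-0.2  0.  -2.8] M [-0.09 -0.06 -0.02] w 0.0219 g 60.0
[ 0.1  -0.07 18.84] [0.04 0.02 0.04]
side [[248.9612588  191.84866792]
 [248.81564524 181.98588604]] [198 136]
top [[278.76603423 197.94090481]
 [280.17768376 195.08947706]] [228 142]
```

View pics/lift.png

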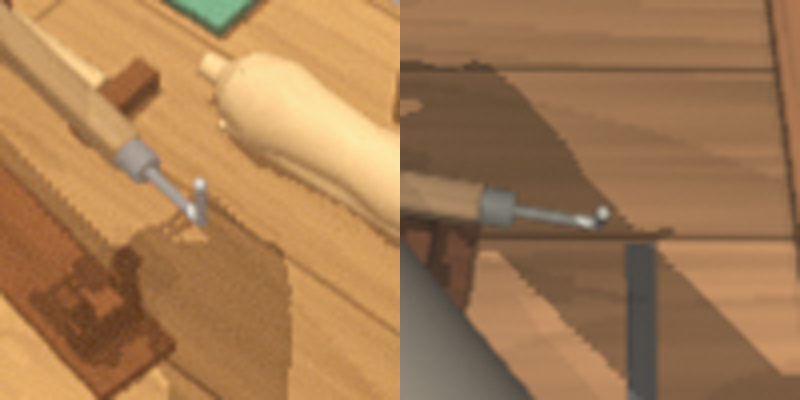

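```bash
python3 - <<'E'
from h import *
b,e1=tri([248.1,191.6],[276.4,197.1]);t,e2=tri([247.6,181.4],[278.1,194.6]);print(b,e1,t,e2)
p=sensors.sense()["eef_pos"]
d=(b+t)/2-p-[0,0,.033+.0195];c,s=np.cos(-.161),np.sin(-.161)
print("local hook offset from tcp",c*d[0]+s*d[1],-s*d[0]+c*d[1],d[2])
E
```

```text
[ 0.50415717 -0.01629784  0.28576898] 0.06355410752442481 [ 0.50264728 -0.01684021  0.32858657] 0.11904760767319544
local hook offset from tcp 0.0022028663901640863 -0.21952556398431075 -0.002679770992664046
```

```bash
python3 - <<'E'
from h import *
to((.507,.021,.218,5.05),(.5237,-.168,.218,5.05))
E
```

```text
now 8.8 [0.5364 0.2005 0.2574] head -9.14 F [-0.  -0.9 -2.4] M [-0.08 -0.01 -0.03] w 0.0216 g 60.0
[-18.18  -0.04   3.97] [ -0.2    0.09 -14.19]
[-36.57   4.61   3.99] [ -0.2    0.09 -14.19]
```

```bash
python3 -m jog '{"rows":[{"x":-2,"y":0,"z":0.5,"rx":0,"ry":0,"rz":-1,"fingers":1},{"x":-5,"y":0,"z":1,"rx":0,"ry":0,"rz":-4,"fingers":1},{"x":-8,"y":0,"z":1.5,"rx":0,"ry":0,"rz":-7,"fingers":1},{"x":-11,"y":0,"z":2,"rx":0,"ry":0,"rz":-10,"fingers":1},{"x":-14,"y":0,"z":3,"rx":0,"ry":0,"rz":-12,"fingers":1},{"x":-17,"y":0,"z":4,"rx":0,"ry":0,"rz":-14.2,"fingers":1},{"x":-18.2,"y":0,"z":4,"rx":0,"ry":0,"rz":-14.2,"fingers":1},{"x":-18.2,"y":0,"z":4,"rx":0,"ry":0,"rz":-14.2,"fingers":1},{"x":-18.2,"y":0,"z":4,"rx":0,"ry":0,"rz":-14.2,"fingers":1}]}'; python3 -c "
from h import *
to((.5237,-.168,.218,5.05))"
```

```text
clock: 9.7
eef_pos: [0.5089, 0.0231, 0.2198]
tcp_rot: [0.675, 0.738, 0.001, -0.0]
contact_force: [-0.2, 0.7, -2.6]
width: 0.0217
finger_force: 60.0
now 9.7 [0.5089 0.0231 0.2198] head 5.07 F [-0.2  0.7 -2.6] M [-0.03 -0.13 -0.01] w 0.0217 g 60.0
[-19.16  -0.21   0.16] [ 0.03 -0.06  0.02]
```

```bash
python3 -m jog '{"rows":[{"x":-3,"y":0,"z":0.2,"rx":0,"ry":0,"rz":0,"fingers":1},{"x":-6,"y":-0.1,"z":0.2,"rx":0,"ry":0,"rz":0,"fingers":1},{"x":-9,"y":-0.1,"z":0.2,"rx":0,"ry":0,"rz":0,"fingers":1},{"x":-12,"y":-0.2,"z":0.2,"rx":0,"ry":0,"rz":0,"fingers":1},{"x":-15,"y":-0.2,"z":0.2,"rx":0,"ry":0,"rz":0,"fingers":1},{"x":-17.5,"y":-0.2,"z":0.2,"rx":0,"ry":0,"rz":0,"fingers":1},{"x":-19.2,"y":-0.2,"z":0.2,"rx":0,"ry":0,"rz":0,"fingers":1},{"x":-19.2,"y":-0.2,"z":0.2,"rx":0,"ry":0,"rz":0,"fingers":1},{"x":-19.2,"y":-0.2,"z":0.2,"rx":0,"ry":0,"rz":0,"fingers":1}]}'; python3 - <<'E'
from h import *
to((.5237,-.168,.218,5.05),(.5237,-.168,.267,5.05))
o=[]
for n in("side","top"):
    a=(proj(n,[.545,-.3865,.313])[0]-[50,50]).astype(int);print(n,a)
    o.append(cv2.resize(np.ascontiguousarray(load(n)["pixels"][a[1]:a[1]+100,a[0]:a[0]+100,::-1]),(400,400),interpolation=cv2.INTER_CUBIC))
cv2.imwrite("pics/in.png",np.hstack(o))
E
```

```text
clock: 10.6
eef_pos: [0.524, -0.1679, 0.2177]
tcp_rot: [0.675, 0.738, 0.001, -0.0]
contact_force: [-0.8, 0.2, -1.9]
width: 0.0219
finger_force: 60.0
now 10.6 [ 0.524  -0.1679  0.2177] head 5.14 F [-0.8  0.2 -1.9] M [ 0.   -0.06 -0.  ] w 0.0219 g 60.0
[-0.   -0.03 -0.03] [ 0.03 -0.06  0.09]
[ 0.   -0.03 -4.93] [ 0.03 -0.06  0.09]
side [354 219]
top [391 127]
```

View pics/in.png

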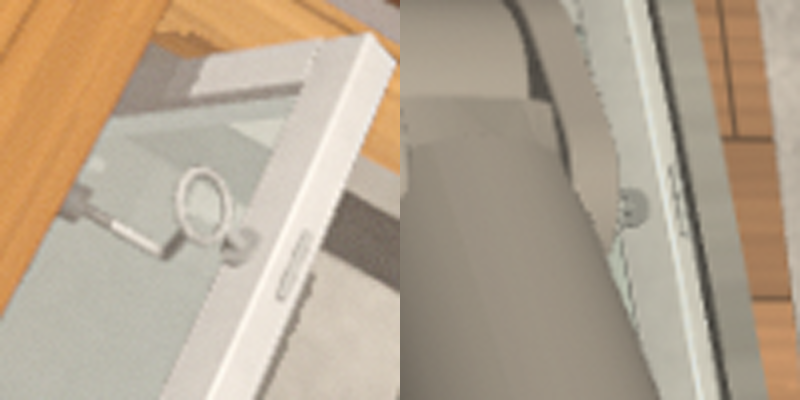

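```bash
python3 - <<'E'
from h import *
p=sensors.sense()["eef_pos"]+[.0213,-.2184,.031]
print("bend",proj("side",p)," tip",proj("side",p+[0,0,.039]),"up to eye",proj("side",[p[0],p[1],.313]),"eye",proj("side",[.545,-.3865,.313]))
for d in([.005,0,0],[0,.005,0],[0,0,.005]):print(d,proj("side",p+d)-proj("side",p))
E
```

```text
bend [[394.00674843 281.30551275]]  tip [[400.04483269 274.41473306]] up to eye [[404.23527365 269.61647398]] eye [[404.45311105 269.84375652]]
[0.005, 0, 0] [[ 1.105866   -1.74969983]]
[0, 0.005, 0] [[-2.06509939 -1.40761917]]
[0, 0, 0.005] [[ 0.7471295 -0.8511672]]
```

```bash
python3 -m jog '{"rows":[{"x":0.2,"y":0,"z":-1,"rx":0,"ry":0,"rz":0,"fingers":1},{"x":0.2,"y":0,"z":-2,"rx":0,"ry":0,"rz":0,"fingers":1},{"x":0.2,"y":0,"z":-3,"rx":0,"ry":0,"rz":0,"fingers":1},{"x":0.2,"y":0,"z":-3,"rx":0,"ry":0,"rz":0,"fingers":1}]}';  python3 -m jog '{"rows":[{"x":0,"y":0,"z":-1,"rx":0,"ry":0,"rz":0,"fingers":1},{"x":0,"y":0,"z":-2,"rx":0,"ry":0,"rz":0,"fingers":1},{"x":0,"y":0,"z":-2,"rx":0,"ry":0,"rz":0,"fingers":1}]}'; python3 - <<'E'
from h import *
to((.5237,-.168,.267,5.05))
a=[354,219]
cv2.imwrite("pics/hooked.png",cv2.resize(np.ascontiguousarray(load("side")["pixels"][a[1]:a[1]+100,a[0]:a[0]+100,::-1]),(600,600),interpolation=cv2.INTER_CUBIC))
E
```

```text
clock: 11.15
eef_pos: [0.5246, -0.1679, 0.2499]
tcp_rot: [0.675, 0.738, 0.001, 0.002]
contact_force: [0.7, -0.3, -2.4]
width: 0.0221
finger_force: 60.0
clock: 11.45
eef_pos: [0.5243, -0.168, 0.2693]
tcp_rot: [0.675, 0.738, 0.001, 0.001]
contact_force: [0.0, 0.7, -3.2]
width: 0.0215
finger_force: 60.0
now 11.45 [ 0.5243 -0.168   0.2693] head 5.04 F [ 0.   0.7 -3.2] M [-0.12 -0.07 -0.05] w 0.0215 g 60.0
[ 0.01 -0.06  0.23] [ 0.15  0.06 -0.01]
```

```bash
python3 -m jog '{"rows":[{"x":0.5,"y":0,"z":-0.1,"rx":0,"ry":0,"rz":0,"fingers":1},{"x":1,"y":0,"z":-0.2,"rx":0,"ry":0,"rz":0,"fingers":1},{"x":1.5,"y":0,"z":-0.3,"rx":0,"ry":0,"rz":0,"fingers":1}]}';  python3 -m jog '{"rows":[{"x":0.5,"y":0,"z":-0.05,"rx":0,"ry":0,"rz":0,"fingers":1},{"x":1,"y":0,"z":-0.1,"rx":0,"ry":0,"rz":0,"fingers":1}]}'; python3 - <<'E'
from h import *
to()
E
```

```text
clock: 11.8
eef_pos: [0.5217, -0.1534, 0.2703]
tcp_rot: [0.675, 0.737, -0.001, 0.0]
contact_force: [-0.1, -3.4, -3.0]
width: 0.0218
finger_force: 60.0
clock: 12.0
eef_pos: [0.5211, -0.1434, 0.2718]
tcp_rot: [0.675, 0.737, -0.0, 0.001]
contact_force: [-0.2, -3.7, -1.0]
width: 0.0219
finger_force: 60.0
now 12.0 [ 0.5211 -0.1434  0.2718] head 5.02 F [-0.2 -3.7 -1. ] M [-1.24 -0.11 -0.04] w 0.0219 g 60.0
```

```bash
python3 -m jog '{"rows":[{"x":0.5,"y":0,"z":-0.15,"rx":0,"ry":0,"rz":0,"fingers":1},{"x":1,"y":0,"z":-0.3,"rx":0,"ry":0,"rz":0,"fingers":1},{"x":1.5,"y":0,"z":-0.4,"rx":0,"ry":0,"rz":0,"fingers":1},{"x":2,"y":0,"z":-0.5,"rx":0,"ry":0,"rz":0,"fingers":1},{"x":2.5,"y":0,"z":-0.5,"rx":0,"ry":0,"rz":0,"fingers":1},{"x":3,"y":0,"z":-0.55,"rx":0,"ry":0,"rz":0,"fingers":1},{"x":3.5,"y":0,"z":-0.55,"rx":0,"ry":0,"rz":0,"fingers":1},{"x":4,"y":0,"z":-0.55,"rx":0,"ry":0,"rz":0,"fingers":1}]}'; python3 - <<'E'
from h import *
to((.513,-.05,.2718,5.0))
E
```

```text
clock: 12.8
eef_pos: [0.5177, -0.1027, 0.2772]
tcp_rot: [0.675, 0.738, 0.0, 0.0]
contact_force: [1.0, -2.3, -0.1]
width: 0.0214
finger_force: 60.0
now 12.8 [ 0.5177 -0.1027  0.2772] head 5.07 F [ 1.  -2.3 -0.1] M [-1.03 -0.29  0.06] w 0.0214 g 60.0
[ 5.29 -0.    0.54] [0.02 0.01 0.07]
```

```bash
python3 -m jog '{"rows":[{"x":0.5,"y":0,"z":0,"rx":0,"ry":0,"rz":0,"fingers":1},{"x":1,"y":0,"z":0,"rx":0,"ry":0,"rz":0,"fingers":1},{"x":1.5,"y":0,"z":0.05,"rx":0,"ry":0,"rz":0,"fingers":1},{"x":2,"y":0,"z":0.1,"rx":0,"ry":0,"rz":0,"fingers":1},{"x":2.5,"y":0,"z":0.15,"rx":0,"ry":0,"rz":0,"fingers":1},{"x":3,"y":0,"z":0.2,"rx":0,"ry":0,"rz":0,"fingers":1},{"x":3.5,"y":0,"z":0.25,"rx":0,"ry":0,"rz":0,"fingers":1},{"x":4,"y":0,"z":0.3,"rx":0,"ry":0,"rz":0,"fingers":1},{"x":4.4,"y":0,"z":0.35,"rx":0,"ry":0,"rz":0,"fingers":1},{"x":4.8,"y":0,"z":0.4,"rx":0,"ry":0,"rz":0,"fingers":1}]}'; python3 - <<'E'
from h import *
to((.512,-.0317,.2690,5.0))
E
```

```text
clock: 13.8
eef_pos: [0.5133, -0.0549, 0.273]
tcp_rot: [0.675, 0.738, 0.0, -0.0]
contact_force: [0.6, -2.6, -2.3]
width: 0.022
finger_force: 60.0
now 13.8 [ 0.5133 -0.0549  0.273 ] head 5.06 F [ 0.6 -2.6 -2.3] M [-0.55 -0.31  0.12] w 0.022 g 60.0
[2.32 0.07 0.4 ] [ 0.   -0.    0.06]
```

Now small steps toward the catch.

```bash
python3 -m jog '{"rows":[{"x":0.3,"y":0,"z":0.05,"rx":0,"ry":0,"rz":0,"fingers":1},{"x":0.6,"y":0,"z":0.1,"rx":0,"ry":0,"rz":0,"fingers":1},{"x":0.9,"y":0,"z":0.1,"rx":0,"ry":0,"rz":0,"fingers":1}]}'; python3 -m jog '{"rows":[{"x":0.15,"y":0,"z":0,"rx":0,"ry":0,"rz":0,"fingers":1},{"x":0.3,"y":0,"z":0.05,"rx":0,"ry":0,"rz":0,"fingers":1}]}';python3 -m jog '{"rows":[{"x":0.1,"y":0,"z":0,"rx":0,"ry":0,"rz":0,"fingers":1},{"x":0.2,"y":0,"z":0,"rx":0,"ry":0,"rz":0,"fingers":1}]}'
```

```text
clock: 14.1
eef_pos: [0.5125, -0.0461, 0.2719]
tcp_rot: [0.675, 0.738, -0.0, -0.0]
contact_force: [1.2, -2.1, -2.7]
width: 0.0213
finger_force: 60.0
clock: 14.3
eef_pos: [0.5122, -0.0433, 0.2714]
tcp_rot: [0.675, 0.738, -0.0, -0.0]
contact_force: [1.2, -2.6, -3.5]
width: 0.0214
finger_force: 60.0
clock: 14.5
eef_pos: [0.512, -0.0413, 0.2714]
tcp_rot: [0.675, 0.738, -0.0, -0.0]
contact_force: [1.1, -2.3, -3.9]
width: 0.0218
finger_force: 60.0
```

```bash
python3 -m jog '{"rows":[{"x":0.1,"y":0,"z":0,"rx":0,"ry":0,"rz":0,"fingers":1},{"x":0.2,"y":0,"z":0.05,"rx":0,"ry":0,"rz":0,"fingers":1}]}'; python3 -m jog '{"rows":[{"x":0.1,"y":0,"z":0,"rx":0,"ry":0,"rz":0,"fingers":1},{"x":0.2,"y":0,"z":0.05,"rx":0,"ry":0,"rz":0,"fingers":1}]}';python3 -m jog '{"rows":[{"x":0.1,"y":0,"z":0,"rx":0,"ry":0,"rz":0,"fingers":1}]}';python3 -m jog '{"rows":[{"x":0.1,"y":0,"z":0,"rx":0,"ry":0,"rz":0,"fingers":1}]}'
```

```text
clock: 14.7
eef_pos: [0.5119, -0.0393, 0.271]
tcp_rot: [0.675, 0.738, -0.0, -0.0]
contact_force: [0.7, -2.6, -3.4]
width: 0.0216
finger_force: 60.0
clock: 14.9
eef_pos: [0.5117, -0.0373, 0.2706]
tcp_rot: [0.675, 0.738, -0.0, 0.0]
contact_force: [1.4, -3.1, -3.0]
width: 0.022
finger_force: 60.0
clock: 15.0
eef_pos: [0.5116, -0.0363, 0.2705]
tcp_rot: [0.675, 0.738, -0.0, -0.0]
contact_force: [0.2, -3.0, -3.5]
width: 0.0219
finger_force: 60.0
clock: 15.1
eef_pos: [0.5115, -0.0353, 0.2705]
tcp_rot: [0.675, 0.738, -0.0, -0.0]
contact_force: [1.1, -2.8, -4.5]
width: 0.0217
finger_force: 60.0
```

```bash
python3 -m jog '{"rows":[{"x":0.1,"y":0,"z":0,"rx":0,"ry":0,"rz":0,"fingers":1},{"x":0.2,"y":0,"z":0,"rx":0,"ry":0,"rz":0,"fingers":1}]}' |grep -E "pos|force"; python3 -m jog '{"rows":[{"x":0.1,"y":0,"z":0,"rx":0,"ry":0,"rz":0,"fingers":1},{"x":0.2,"y":0,"z":0.05,"rx":0,"ry":0,"rz":0,"fingers":1}]}'|grep -E "pos|force"; python3 -m jog '{"rows":[{"x":0.1,"y":0,"z":0,"rx":0,"ry":0,"rz":0,"fingers":1}]}'|grep -E "pos|force"
```

```text
eef_pos: [0.5114, -0.0343, 0.2705]
contact_force: [1.3, -5.7, -3.9]
finger_force: 60.0
eef_pos: [0.5114, -0.034, 0.27]
contact_force: [2.4, -9.9, -3.6]
finger_force: 60.0
eef_pos: [0.5114, -0.0339, 0.2699]
contact_force: [1.9, -12.4, -4.3]
finger_force: 60.0
```

```bash
python3 -m jog '{"rows":[{"x":0.1,"y":0,"z":0,"rx":0,"ry":0,"rz":0,"fingers":1}]}'|grep -E "pos|force";python3 -c "
from h import *
to()"
```

```text
eef_pos: [0.5115, -0.0337, 0.27]
contact_force: [2.9, -14.6, -4.3]
finger_force: 60.0
now 15.7 [ 0.5115 -0.0337  0.27  ] head 4.86 F [  2.9 -14.6  -4.3] M [-2.49 -0.58  0.41] w 0.0217 g 60.0
```

```bash
python3 -m jog '{"rows":[{"x":0.1,"y":0,"z":0,"rx":0,"ry":0,"rz":0,"fingers":1}]}'|grep -E "pos|contact";python3 -c "
from h import *
to()"
```

```text
eef_pos: [0.5114, -0.0336, 0.2699]
contact_force: [3.5, -16.1, -4.4]
now 15.8 [ 0.5114 -0.0336  0.2699] head 4.82 F [  3.5 -16.1  -4.4] M [-2.87 -0.7   0.33] w 0.0216 g 60.0
```

```bash
python3 -m jog '{"rows":[{"x":0.1,"y":0,"z":0,"rx":0,"ry":0,"rz":0,"fingers":1}]}'|grep -E "pos|contact";python3 - <<'E'
from h import *
to()
I=load("side")["pixels"][190:290,310:430,::-1]
cv2.imwrite("pics/catch.png",cv2.resize(np.ascontiguousarray(I),(720,600),interpolation=cv2.INTER_CUBIC))
E
```

```text
eef_pos: [0.5113, -0.0334, 0.2699]
contact_force: [3.4, -18.1, -4.1]
now 15.9 [ 0.5113 -0.0334  0.2699] head 4.78 F [  3.4 -18.1  -4.1] M [-3.29 -0.64  0.37] w 0.0217 g 60.0
```

```bash
python3 -m jog '{"rows":[{"x":0.1,"y":0,"z":0.05,"rx":0,"ry":0,"rz":0,"fingers":1}]}'|grep -E "pos|contact";python3 -c "
from h import *
to()"
```

```text
eef_pos: [0.5114, -0.0327, 0.2695]
contact_force: [2.7, -16.2, -3.8]
now 16.05 [ 0.5114 -0.0327  0.2695] head 4.75 F [  2.7 -16.2  -3.8] M [-2.81 -0.62  0.37] w 0.0219 g 60.0
```

```bash
python3 -m jog '{"rows":[{"x":0.1,"y":0,"z":0,"rx":0,"ry":0,"rz":0,"fingers":1}]}'|grep -E "pos|contact";python3 -c "
from h import *
to()"
```

```text
eef_pos: [0.5111, -0.0297, 0.2693]
contact_force: [1.8, -4.9, -4.4]
now 16.15 [ 0.5111 -0.0297  0.2693] head 4.81 F [ 1.8 -4.9 -4.4] M [-0.44 -0.39  0.28] w 0.0217 g 60.0
```

```bash
python3 -m jog '{"rows":[{"x":-0.1,"y":0,"z":0,"rx":0,"ry":0,"rz":0,"fingers":1}]}'|grep -E "pos|contact";python3 -c "
from h import *
to()"
```

```text
eef_pos: [0.511, -0.0285, 0.2697]
contact_force: [1.3, -3.6, -3.3]
now 16.25 [ 0.511  -0.0285  0.2697] head 4.93 F [ 1.3 -3.6 -3.3] M [-0.98 -0.28  0.2 ] w 0.0217 g 60.0
```

```bash
for i in 1; do python3 -m jog '{"rows":[{"x":0.1,"y":0,"z":0,"rx":0,"ry":0,"rz":0,"fingers":1}]}'|grep -E "pos|contact"; python3 -m jog '{"rows":[{"x":0.1,"y":0,"z":0,"rx":0,"ry":0,"rz":0,"fingers":1}]}'|grep -E "pos|contact"; done
```

```text
eef_pos: [0.5111, -0.0281, 0.2697]
contact_force: [3.0, -9.4, -4.9]
eef_pos: [0.5111, -0.028, 0.2695]
contact_force: [3.4, -13.4, -4.1]
```

```bash
python3 -m jog '{"rows":[{"x":-0.4,"y":0,"z":0,"rx":0,"ry":0,"rz":0,"fingers":1},{"x":-0.8,"y":0,"z":0,"rx":0,"ry":0,"rz":0,"fingers":1},{"x":-1.2,"y":0,"z":0,"rx":0,"ry":0,"rz":0,"fingers":1},{"x":-1.3,"y":0,"z":0,"rx":0,"ry":0,"rz":0,"fingers":1},{"x":-1.3,"y":0,"z":0,"rx":0,"ry":0,"rz":0,"fingers":1}]}'|grep -E "pos|contact"; python3 -c "
from h import *
to()"
```

```text
eef_pos: [0.5117, -0.0372, 0.2696]
contact_force: [-0.4, -0.3, -2.5]
now 16.95 [ 0.5117 -0.0372  0.2696] head 5.05 F [-0.4 -0.3 -2.5] M [-0.03 -0.1   0.04] w 0.022 g 60.0
```

Free of the ring walls; lower out of the eye.

```bash
python3 -m jog '{"rows":[{"x":0,"y":0,"z":0.5,"rx":0,"ry":0,"rz":0,"fingers":1},{"x":0,"y":0,"z":1,"rx":0,"ry":0,"rz":0,"fingers":1},{"x":0,"y":0,"z":1.5,"rx":0,"ry":0,"rz":0,"fingers":1}]}'|grep -E "pos|contact"; python3 -m jog '{"rows":[{"x":0,"y":0,"z":0.5,"rx":0,"ry":0,"rz":0,"fingers":1},{"x":0,"y":0,"z":1,"rx":0,"ry":0,"rz":0,"fingers":1},{"x":0,"y":0,"z":1.5,"rx":0,"ry":0,"rz":0,"fingers":1},{"x":0,"y":0,"z":2,"rx":0,"ry":0,"rz":0,"fingers":1},{"x":0,"y":0,"z":2.5,"rx":0,"ry":0,"rz":0,"fingers":1},{"x":0,"y":0,"z":3,"rx":0,"ry":0,"rz":0,"fingers":1},{"x":0,"y":0,"z":3,"rx":0,"ry":0,"rz":0,"fingers":1}]}'|grep -E "pos|contact"; python3 -c "
from h import *
to((.5373,.03,.2246,5),(.5373,.2013,.2246,-9.2),(.5373,.2013,.0397,-9.2))"
```

```text
eef_pos: [0.5116, -0.0372, 0.2539]
contact_force: [-0.6, -0.4, -2.8]
eef_pos: [0.5113, -0.0374, 0.2238]
contact_force: [0.4, -0.4, -2.3]
now 17.95 [ 0.5113 -0.0374  0.2238] head 5.06 F [ 0.4 -0.4 -2.3] M [-0.05 -0.09 -0.02] w 0.0217 g 60.0
[ 6.48  3.19 -0.09] [-0.07 -0.01  0.06]
[23.55  4.7  -0.08] [-0.07 -0.   14.26]
[23.54  4.72 18.41] [-0.07 -0.   14.26]
```

```bash
python3 -m jog '{"rows":[{"x":3,"y":0,"z":0,"rx":0,"ry":0,"rz":0,"fingers":1},{"x":6,"y":0,"z":0,"rx":0,"ry":0,"rz":0,"fingers":1},{"x":9,"y":1,"z":0,"rx":0,"ry":0,"rz":1,"fingers":1},{"x":13,"y":2,"z":0,"rx":0,"ry":0,"rz":4,"fingers":1},{"x":17,"y":3.5,"z":0,"rx":0,"ry":0,"rz":8,"fingers":1},{"x":20.5,"y":4.5,"z":0,"rx":0,"ry":0,"rz":11,"fingers":1},{"x":22.5,"y":4.7,"z":0,"rx":0,"ry":0,"rz":13.5,"fingers":1},{"x":23.5,"y":4.7,"z":0,"rx":0,"ry":0,"rz":14.3,"fingers":1},{"x":23.5,"y":4.7,"z":0,"rx":0,"ry":0,"rz":14.3,"fingers":1},{"x":23.5,"y":4.7,"z":0,"rx":0,"ry":0,"rz":14.3,"fingers":1}]}'|grep -E "pos|contact"; python3 - <<'E'
from h import *
to((.5373,.2013,.12,-9.2),(.5373,.2013,.0397,-9.2))
p=sensors.sense()["eef_pos"];H=T(p[0],p[1],-.161,[[0.002,-.2195,p[2]+.031],[.002,-.2195,p[2]+.07]])
o=[]
for n in("side","top"):
    u=proj(n,H);a=(u[0]-[50,55]).astype(int);print(n,u-a)
    I=load(n)["pixels"]
    o.append(cv2.resize(np.ascontiguousarray(I[a[1]:a[1]+100,a[0]:a[0]+100,::-1]),(400,400),interpolation=cv2.INTER_CUBIC))
I=cv2.resize(np.ascontiguousarray(load("top")["pixels"][100:300,320:,::-1]),(384,400))[:,:,:]
o.append(I)
J=np.hstack(o);cv2.imwrite("pics/back.png",cv2.resize(J,None,fx=800/J.shape[1],fy=800/J.shape[1]))
cv2.imwrite("pics/back.png",np.vstack([np.hstack(o[:2])[100:400],np.hstack([cv2.resize(I,(400,300)),np.zeros((300,400,3),np.uint8)])]))
E
```

```text
eef_pos: [0.538, 0.2003, 0.2245]
contact_force: [0.0, 0.8, -2.8]
now 18.95 [0.538  0.2003 0.2245] head -9.23 F [ 0.   0.8 -2.8] M [-0.07 -0.14 -0.  ] w 0.022 g 60.0
[ 0.09 -0.09 10.45] [ 0.    0.03 -0.03]
[ 0.1  -0.09 18.48] [ 0.    0.03 -0.03]
side [[50.5813182  55.59496863]
 [50.4269389  46.3707889 ]]
top [[50.61780989 55.92468021]
 [51.80712514 53.25714892]]
```

View pics/back.png

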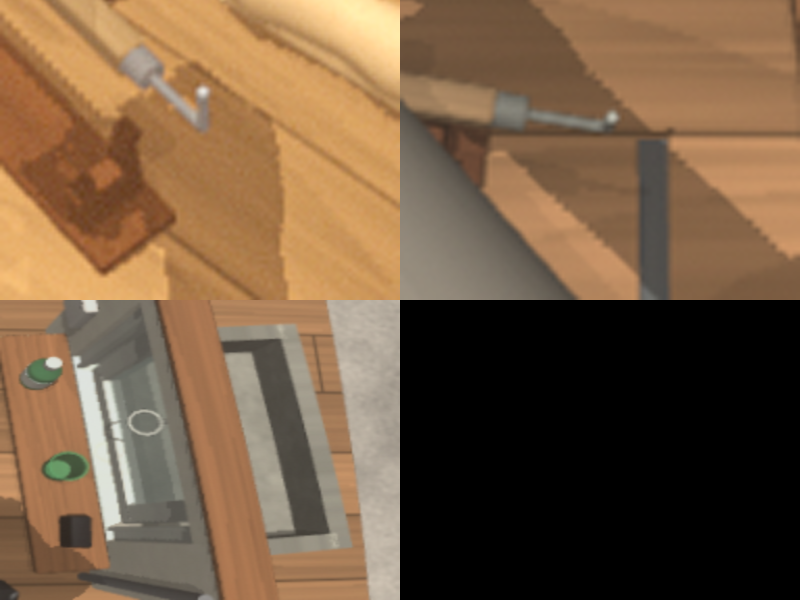

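```bash
python3 -m jog '{"rows":[{"x":0.1,"y":-0.1,"z":3,"rx":0,"ry":0,"rz":0,"fingers":1},{"x":0.1,"y":-0.1,"z":6,"rx":0,"ry":0,"rz":0,"fingers":1},{"x":0.1,"y":-0.1,"z":9,"rx":0,"ry":0,"rz":0,"fingers":1},{"x":0.1,"y":-0.1,"z":12,"rx":0,"ry":0,"rz":0,"fingers":1},{"x":0.1,"y":-0.1,"z":13.5,"rx":0,"ry":0,"rz":0,"fingers":1},{"x":0.1,"y":-0.1,"z":14.5,"rx":0,"ry":0,"rz":0,"fingers":1},{"x":0.1,"y":-0.1,"z":14.5,"rx":0,"ry":0,"rz":0,"fingers":1}]}'|grep -E "pos|contact"; python3 -c "
from h import *
to((.5373,.2013,.0397,-9.15))"
```

```text
eef_pos: [0.5369, 0.2014, 0.079]
contact_force: [0.1, -0.1, -1.6]
now 19.75 [0.5369 0.2014 0.079 ] head -9.28 F [ 0.1 -0.1 -1.6] M [-0.06 -0.05  0.01] w 0.0214 g 60.0
[-0.01  0.04  3.93] [-0.06  0.04 -0.13]
```

```bash
python3 -m jog '{"rows":[{"x":0,"y":0,"z":0.7,"rx":0,"ry":0,"rz":-0.1,"fingers":1},{"x":0,"y":0,"z":1.4,"rx":0,"ry":0,"rz":-0.1,"fingers":1},{"x":0,"y":0,"z":2.1,"rx":0,"ry":0,"rz":-0.1,"fingers":1},{"x":0,"y":0,"z":2.1,"rx":0,"ry":0,"rz":-0.1,"fingers":1}]}'|grep -E "pos|contact"; python3 -m jog '{"rows":[{"x":0,"y":0,"z":0.5,"rx":0,"ry":0,"rz":0,"fingers":1},{"x":0,"y":0,"z":1,"rx":0,"ry":0,"rz":0,"fingers":1},{"x":0,"y":0,"z":1.4,"rx":0,"ry":0,"rz":0,"fingers":1},{"x":0,"y":0,"z":1.7,"rx":0,"ry":0,"rz":0,"fingers":1},{"x":0,"y":0,"z":1.7,"rx":0,"ry":0,"rz":0,"fingers":1}]}'|grep -E "pos|contact"; python3 -c "
from h import *
to((.5373,.2013,.0397,-9.15))"
```

```text
eef_pos: [0.5365, 0.2016, 0.0577]
contact_force: [0.5, -0.2, -2.7]
eef_pos: [0.5367, 0.2018, 0.041]
contact_force: [-0.4, 0.0, -2.7]
now 20.65 [0.5367 0.2018 0.041 ] head -9.14 F [-0.4  0.  -2.7] M [-0.08 -0.05  0.  ] w 0.0217 g 60.0
[-0.04  0.06  0.13] [-0.04  0.03  0.01]
```

Nearly seated; last 1.5 mm, then open and lift away.

```bash
python3 -m jog '{"rows":[{"x":0,"y":0,"z":0.1,"rx":0,"ry":0,"rz":0,"fingers":1},{"x":0,"y":0,"z":0.2,"rx":0,"ry":0,"rz":0,"fingers":1},{"x":0,"y":0,"z":0.2,"rx":0,"ry":0,"rz":0,"fingers":1}]}'|grep -E "pos|contact"; python3 -m jog '{"rows":[{"x":0,"y":0,"z":0,"rx":0,"ry":0,"rz":0,"fingers":2.5},{"x":0,"y":0,"z":0,"rx":0,"ry":0,"rz":0,"fingers":4},{"x":0,"y":0,"z":0,"rx":0,"ry":0,"rz":0,"fingers":5},{"x":0,"y":0,"z":0,"rx":0,"ry":0,"rz":0,"fingers":5},{"x":0,"y":0,"z":0,"rx":0,"ry":0,"rz":0,"fingers":5},{"x":0,"y":0,"z":0,"rx":0,"ry":0,"rz":0,"fingers":5}]}' 10|grep -E "pos|contact|width"
```

```text
eef_pos: [0.5372, 0.2021, 0.0398]
contact_force: [0.1, 0.7, -1.1]
eef_pos: [0.5371, 0.202, 0.0396]
contact_force: [-1.0, -0.7, 0.5]
width: 0.0498
```

```bash
python3 -m jog '{"rows":[{"x":0,"y":0,"z":-2,"rx":0,"ry":0,"rz":0,"fingers":5},{"x":0,"y":0,"z":-5,"rx":0,"ry":0,"rz":0,"fingers":5},{"x":0,"y":0,"z":-9,"rx":0,"ry":0,"rz":0,"fingers":5},{"x":0,"y":0,"z":-14,"rx":0,"ry":0,"rz":0,"fingers":5},{"x":0,"y":0,"z":-19,"rx":0,"ry":0,"rz":0,"fingers":5},{"x":0,"y":0,"z":-24,"rx":0,"ry":0,"rz":0,"fingers":5},{"x":0,"y":0,"z":-30,"rx":0,"ry":0,"rz":0,"fingers":5},{"x":0,"y":0,"z":-30,"rx":0,"ry":0,"rz":0,"fingers":5},{"x":0,"y":0,"z":-30,"rx":0,"ry":0,"rz":0,"fingers":5},{"x":0,"y":0,"z":-30,"rx":0,"ry":0,"rz":0,"fingers":5}]}'|grep -E "pos|contact|width"; python3 - <<'E'
from h import *
# hook and rest corner, bystanders: where do the first pictures' patches lie now (800x600 px)
for n,ps in(("side",{"hook":(380,358,18),"collar":(365,345,20),"jar":(487,430,22),"clock":(448,492,22),"glue":(532,345,24),"rasp":(365,450,24),"tin":(200,345,26)}),("top",{"hook":(425,325,14),"poleend":(155,284,16),"tin":(243,428,24),"mallet":(290,235,22),"last":(385,198,30),"jar":(548,330,22),"clock":(556,396,20),"glue":(532,232,22)})):
    A=cv2.imread(f"pics/{n}0.png");B=cv2.resize(np.ascontiguousarray(load(n)["pixels"][:,:,::-1]),(800,600),interpolation=cv2.INTER_CUBIC)
    for k,(u,v,r) in ps.items():
        m=cv2.matchTemplate(B[v-r-15:v+r+16,u-r-15:u+r+16],A[v-r:v+r+1,u-r:u+r+1],cv2.TM_CCOEFF_NORMED);_,s,_,l=cv2.minMaxLoc(m);print(n,k,"shift",l[0]-15,l[1]-15,round(s,2))
E
```

```text
eef_pos: [0.5365, 0.2015, 0.338]
contact_force: [0.5, -0.7, -0.7]
width: 0.0503
side hook shift 0 0 0.8
side collar shift 0 0 0.91
side jar shift 0 0 1.0
side clock shift 0 0 1.0
side glue shift 0 0 0.89
side rasp shift 0 0 0.87
side tin shift 0 0 1.0
top hook shift 1 0 0.72
top poleend shift -2 0 0.36
top tin shift -2 1 0.63
top mallet shift 0 0 0.45
top last shift 0 0 1.0
top jar shift 0 0 1.0
top clock shift 0 0 1.0
top glue shift 0 0 1.0
```

The pole's hook and collar match their starting positions, the bystanders the arm isn't shading match too, and the window is shut.

```bash
python3 -c "
from plant import ticket
print(ticket.job_done())"
```

```text
the job is handed in; nothing more can be done
None
```

The window is shut on its catch, the pole is back in both forks with its hook up at the window's side, and the job was handed in at about 23 s; pull peaked at about 18 N, and no bystander appears to have moved (in the last top view the arm's shade left the tin and mallet poorly matched).

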